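# Sort handle collars by the plug gauge in use

### The job

Three brass handle collars stand about the knife maker's bench; exactly one of them fits the stepped plug gauge that is set up in the steel bench block: it goes over the bright nose and stops on the step. Prove that one by sliding it down the nose until it rests on the step, then stand it in the black tub; stand every collar too tight for the nose in the yellow bin and every collar loose enough to pass over the step in the brown cardboard box. Stand them all upright on the floors of their containers, and leave the tools, bottle, jar and wooden block where they are.

Things in the scene. Friction and masses are not known exactly. Their poses are not given: they have to be found in the camera images.
- collar_small: loose brass handle collar (a plain ring), 34 mm outside diameter, 26 mm tall, 14 mm bore right through, 167 g give or take 20 percent, standing upright on the bench. The three collars look alike but for the bore. Origin: centre of its underside; z is its axis, upwards. It fits the gauge whose nose is 1.5 mm thinner than its bore
- collar_middle: loose brass handle collar (a plain ring), 34 mm outside diameter, 26 mm tall, 19 mm bore right through, 138 g give or take 20 percent, standing upright on the bench. The three collars look alike but for the bore. Origin: centre of its underside; z is its axis, upwards. It fits the gauge whose nose is 1.5 mm thinner than its bore
- collar_large: loose brass handle collar (a plain ring), 34 mm outside diameter, 26 mm tall, 24 mm bore right through, 101 g give or take 20 percent, standing upright on the bench. The three collars look alike but for the bore. Origin: centre of its underside; z is its axis, upwards. It fits the gauge whose nose is 1.5 mm thinner than its bore
- gauge_small: stepped steel plug gauge, fixed upright; from below: white flange 43 mm across, 6 mm thick; dark step section 16 mm across, 6 to 30 mm up; bright nose 12.5 mm across, 30 to 60 mm up, last 3 mm tapered. Origin: centre of the flange's underside, z up. One gauge is in use, on the bench block; the two others are spare, in the rack; which is which varies
- gauge_middle: stepped steel plug gauge, fixed upright; from below: blue flange 43 mm across, 6 mm thick; dark step section 21 mm across, 6 to 30 mm up; bright nose 17.5 mm across, 30 to 60 mm up, last 3 mm tapered. Origin: centre of the flange's underside, z up. One gauge is in use, on the bench block; the two others are spare, in the rack; which is which varies
- gauge_large: stepped steel plug gauge, fixed upright; from below: red flange 43 mm across, 6 mm thick; dark step section 26 mm across, 6 to 30 mm up; bright nose 22.5 mm across, 30 to 60 mm up, last 3 mm tapered. Origin: centre of the flange's underside, z up. One gauge is in use, on the bench block; the two others are spare, in the rack; which is which varies
- bench_block: bench block, fixed: polished steel block 100 x 100 mm on a dark wooden base 130 (x) x 120 (y) mm, 45 mm high in all; the gauge in use stands in the middle of its top. Origin: centre of its underside
- block_seat (a point): middle of the bench block's top, 45 mm above the bench, where the flange of the gauge in use rests
- gauge_rack: wooden rack, fixed, at the back of the bench, 70 (x) x 200 (y) x 45 mm high, with the two spare gauges standing on it, 50 mm to either side of its middle. Origin: centre of its underside
- black_tub: round black plastic tub, fixed, 46 mm high, inside diameter 98 mm at the floor and 110 mm at the rim (121 mm over the rim), floor 4 mm thick. Origin: centre of its underside
- yellow_bin: yellow plastic parts bin, open on top, fixed, 140 (x) x 110 (y) x 45 mm high over the walls (148 x 118 mm over the rim), walls and floor 4 mm thick. Origin: centre of its underside; x along its long side
- carton: open brown cardboard box, fixed, 140 (x) x 110 (y) x 45 mm high, walls and floor 4 mm thick. Origin: centre of its underside; x along its long side
- cleaver: bystander, loose: cleaver lying flat, 320 mm long (x from -175 to 146 mm, handle to -x), blade y from -44 to 46 mm and 4 mm thick, handle 20 mm high. Origin on the bench
- chef_knife: bystander, loose: chef's knife lying flat, x from -156 (black handle) to 165 mm (point), y from -30 to 14 mm, 18 mm high. Origin on the bench
- honing_steel: bystander, loose: honing steel with a red handle, lying along its x, x from -170 to 168 mm, 36 mm wide and high at the guard. Origin on the bench
- handle_blank: bystander, loose: dark wooden block 110 (x) x 28 (y) x 24 mm high. Origin: centre of its underside
- oil_bottle: bystander, loose: upright amber oil bottle with a red cap, 36 mm diameter, 120 mm high. Origin: centre of its underside
- rivet_jar: bystander, loose: small upright green glass jar with a steel cap, 42 mm diameter, 55 mm high. Origin: centre of its underside
- hammer: bystander, loose: hammer lying flat, handle along x from -120 mm to the head at 94 to 120 mm, head y from -48 to 40 mm, 26 mm high, handle 26 mm thick. Origin: middle of its length, on the bench
Mind the look-alikes: they are no part of the job. Leave any purple or turquoise look-alike of the yellow_bin alone.

How it is judged:
By the outcome, as a careful person would: the job done as asked, in the order asked, and still so for the second after the job is handed in, with the robot touching nothing.
It also fails if it takes over 72 s, if anything falls off the work surface, if the arm or the gripper's body presses on something with over 40 N, if the wrist force passes 120 N, or if a joint passes its speed limit or range.

### The arm

A 6-joint arm with a two-finger parallel gripper is mounted at the origin on the work surface. World frame = base frame: x ahead of the robot, y to its left, z up, the work surface at z = 0. Lengths are in m, angles in rad, forces in N, time in s.
With the tool pointing down it reaches from about 0.275 to 0.975 m from the base axis. Payload 8.4 kg.
Tool frame: the origin (TCP) lies where the fingers leave the gripper's body, on its centre line; the fingertips stand ahead of it and the grasp point (between the pads) lies 69 mm ahead of it (tcp_to_tips is the z of the fingertips in the tool frame, in m); z points along the fingers, y is the line along which they close (so a half turn about z gives the same grasp; the last joint's range is limited). The gripper opens to 92 mm and grips with 3 to 60 N. Pads are 20 mm wide; open, the fingers measure 128 mm over their backs; the gripper's body (75 mm by 189 mm) begins 69 mm behind the grasp point.
Start: joints at [-1.189, 0.353, 1.633, -0, 1.155, -0.002], TCP at [0.234, -0.58, 0.303] pointing down, gripper open.
Joint ranges: [-2.63, 2.63], [-0.92, 2.1], [0.06, 2.66], [-1.3, 4.44], [0, 2.69], [-3.02, 3.02]. Speed limits (rad/s): [2.22, 2.22, 2.79, 3.14, 3.14, 3.14].

### API

Orientations are given as a unit quaternion [x, y, z, w].
In Python, from station import get_obs, get_image, camera_model, hand_in, regions_of, mark_of, tcp_to_tips gives the robot as it stands.
- The arm moves only by the tool arm_command, never from a script. Its argument "steps" is a list of rows, each a list of 4 numbers: the shift along the tool's x, y, z each as a share of 0.3 m, from -1 to 1, then the turn about the tool's z as a share of pi/2 rad, from -1 to 1. In form: [[tx, ty, tz, roll], ...]. A call has 1 to 12 rows; each row is the pose to reach, as a shift and turn from the pose commanded when the call began, along the tool's axes at that moment; what a row does not reach only later rows make up. A row lasts 1/8 s, in which the tool goes at most 62.5 mm and 10.7 degrees, less where a joint would pass 70% of its speed; a pose out of reach is approached as far as the arm can. A call with a number of a shift or a turn outside -1 to 1 is refused whole. A call with a gripper value outside its range is refused whole. "jaw" is the finger opening in mm, from 0 to 91.9, set as the call begins (left out, the last holds). The fingers move at their own pace and stop on an object; "grip_force" is the grip in N (left out, the last holds). Time passes only in rows, so rows that repeat a pose let the fingers close. It gives the time, the measured TCP pose, the force, the opening and the grip force at its end, in the units of the state.
- get_obs(): the state, without advancing time (a new reading comes with each control period).
- get_image(name): name is "side" or "top" or "wrist"; returns the picture (420x560x3 uint8, red, green, blue); there is no depth.
- camera_model(name): a dict with "camera_matrix" (3x3 intrinsics, pixels), "view" (4x4, takes a point from world to camera coordinates). Camera axes: x right, y down, z forward; pixel columns grow to the right and rows downward; lengths in m; the calibration is good to about 2 mm. A picture is of the moment at which its call begins: read the wrist's pose just before it. camera_model takes no time and is no camera call; for the wrist camera it gives the pose at the moment of the call.
- hand_in(): hands the job in; it is judged then, once.
Trained networks look in the newest picture that a camera, given by its name, has taken for a name from the list of things; names that differ only in an ending like _2 or _b are one class to them, and where a whole thing is asked for, a point or a joint stands for the part that bears it (a point fixed in the world has none). Each returns a list of dicts, best first, with "score" (0 to 1); they miss things now and then, are a little off and sometimes report something else, mostly with a low value. They report only what shows in the picture. A call takes as long as a camera call. They do not tell look-alikes from the thing itself.
- regions_of(camera, name): "region" (420x560 bool, what is visible of it) and "position" ([column, row] in pixels, amid what is visible of it).
- mark_of(camera, name): "position" ([column, row] in pixels: a listed point, or the origin of a listed thing).
The state is a dict: "time_s": time; "joint_positions": joint angles; "qvel": joint speeds; "tau": joint torques, N m; "tool_pos": TCP position; "tcp_rot": TCP orientation; "ft_force": force on the tool from outside, world axes, zero at the start; "ft_torque": the same for the moment, N m; "width": finger opening in m; "grip_force": force on a finger pad.
Only numpy, scipy, OpenCV 4.12 (cv2) and the standard library are available. Lean on these libraries where they do the work, as an engineer would, in place of code of your own. Each camera call takes 0.05 s, during which the arm holds its last target. There are 200 camera calls.

## Working session

There is one attempt and no reset: what is moved stays moved. The work goes in short steps, Python scripts to look and compute and a tool call to move; the robot and the scene stay as the last step left them, time stands still between calls to the robot, and variables do not carry over. Pictures are saved under pics/ and viewed, at most 10 in all, crops included, and the job is handed in when it is done.

Besides the shell and the picture viewer there is one more tool, called after ">>>" by a JSON object that holds its "method" and its "body". arm_command: Moves the arm, as the interface text tells. Shift numbers are shares of 0.3 m and turn numbers shares of pi/2 rad, none past 1 either way. Its arguments: {"type":"object","properties":{"steps":{"type":"array"},"jaw":{"type":"number"},"grip_force":{"type":"number"}},"required":["steps"]}

```bash
mkdir -p pics; cat > h.py <<'E'
import numpy as np, cv2
from station import *
def ray(cam,px,z):
    m=camera_model(cam);K=np.array(m["camera_matrix"]);V=np.array(m["view"])
    R=V[:3,:3];c=-R.T@V[:3,3]
    d=R.T@np.linalg.solve(K,[px[0],px[1],1.]);s=(z-c[2])/d[2];return c+s*d
def proj(cam,p):
    m=camera_model(cam);K=np.array(m["camera_matrix"]);V=np.array(m["view"])
    q=K@(V[:3,:3]@np.array(p)+V[:3,3]);return q[:2]/q[2]
def save(cam,f):
    im=get_image(cam);cv2.imwrite('pics/'+f,im[...,::-1]);return im
E
python3 - <<'E'
from h import *
a=save('top','top.png');b=save('side','side.png')
print(get_obs(),tcp_to_tips if not callable(tcp_to_tips) else tcp_to_tips())
for n in ['collar_small','collar_middle','collar_large','gauge_small','gauge_middle','gauge_large','bench_block','block_seat','black_tub','yellow_bin','carton','gauge_rack']:
    z=.045 if 'gauge_' in n or 'seat' in n else 0
    if n=='gauge_rack': z=0
    for r in mark_of('top',n)[:4]:
        print(n,round(r['score'],2),np.round(r['position'],1),np.round(ray('top',r['position'],z)[:2],4))
E
```

```text
{'time_s': 0.1, 'joint_positions': array([-1.18940920e+00,  3.53560368e-01,  1.63406832e+00, -7.74872401e-06,
        1.15520925e+00, -2.39672831e-03]), 'qvel': array([ 6.03030039e-08, -1.02058916e-03, -9.13468838e-04,  2.02478261e-03,
       -1.73470536e-03,  5.04069311e-04]), 'tau': array([-1.22656515e-03, -5.94903946e+01, -3.34930587e+01,  6.96504372e-02,
        1.83005427e-02, -3.06204811e-05]), 'tool_pos': array([ 0.2338913 , -0.5792132 ,  0.30204661]), 'tcp_rot': array([ 9.81644681e-01,  1.90717938e-01, -1.20763200e-04, -6.10830032e-04]), 'ft_force': array([-0.20527822, -0.39999776,  0.74911287]), 'ft_torque': array([-0.03344788,  0.00289754, -0.0051418 ]), 'grip_force': 0.0, 'width': 0.09208403753178125} 0.0881
collar_small 0.59 [242.3 230.7] [0.4602 0.0974]
collar_small 0.54 [339.7 240.4] [ 0.4374 -0.1896]
collar_middle 0.51 [325.2 183.6] [ 0.6046 -0.1443]
collar_middle 0.45 [300. 239.] [ 0.4392 -0.0725]
collar_large 0.56 [273.7 240.8] [0.4324 0.0046]
collar_large 0.44 [372.4 173.2] [ 0.6387 -0.2842]
gauge_small 0.66 [290.5 122.6] [ 0.7722 -0.0366]
gauge_middle 0.52 [325.  184.1] [ 0.5971 -0.1386]
gauge_large 0.74 [253.1 121.8] [0.7719 0.0706]
gauge_large 0.22 [322.3 181.7] [ 0.6038 -0.1307]
bench_block 0.8 [319.  185.2] [ 0.5994 -0.1259]
block_seat 0.39 [398.3 242.8] [ 0.4337 -0.3503]
yellow_bin 0.97 [151.1 320.7] [0.1942 0.355 ]
yellow_bin 0.77 [247.4 171.2] [0.6363 0.0866]
yellow_bin 0.56 [346.1 301.6] [ 0.2588 -0.2109]
carton 0.92 [151.7 232.5] [0.4496 0.3617]
gauge_rack 0.74 [273.4 125.8] [0.7737 0.0126]
```

View pics/top.png

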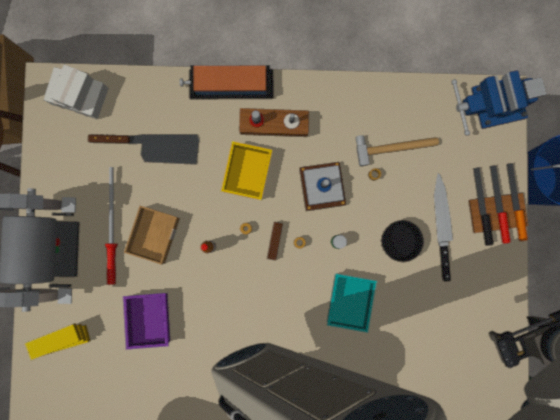

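View pics/side.png

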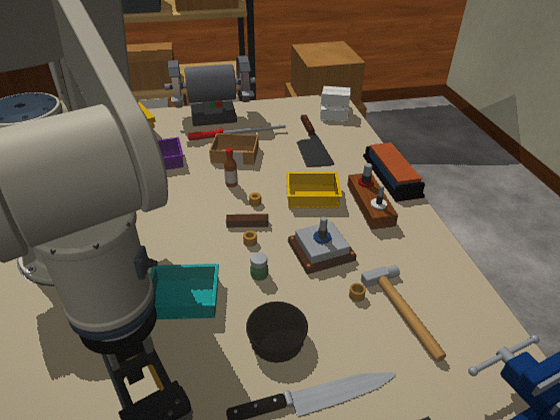

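The bench block carries the blue gauge (324,185), and the rack holds red (256,119) and white (292,121). So middle goes to gauge then tub (402,241), small to the yellow bin (247,171) and large to the carton (152,235). The purple bin (147,320) and turquoise bin (352,302) are look-alikes. Collar candidates are (245,229), (300,242) and (375,174). The bores need a closer look.

```bash
cat >> h.py <<'E'
from scipy.spatial.transform import Rotation as Ro
def go(target,yaw_deg=None,base=None):
    """shares along tool axes from measured pose to world target (yaw = world angle of tool x)"""
    o=get_obs();p=np.array(o['tool_pos']) if base is None else np.array(base);R=Ro.from_quat(o['tcp_rot']).as_matrix()
    x=np.array([R[0,0],R[1,0],0]);x/=np.linalg.norm(x);y=np.array([x[1],-x[0],0]);z=np.array([0,0,-1.])
    d=np.array(target)-p; yaw=np.degrees(np.arctan2(x[1],x[0]))
    out=[d@x/.3,d@y/.3,d@z/.3]
    if yaw_deg is not None: out.append(-((yaw_deg-yaw+90)%180-90)/90)
    return np.round(out,4),round(yaw,2)
E
python3 - <<'E'
from h import *
m=camera_model('wrist');V=np.array(m['view']);print('cam',-V[:3,:3].T@V[:3,3],V[2,:3],np.array(m['camera_matrix'])[0])
im=get_image('top')
seen=[]
for n in ['collar_small','collar_middle','collar_large']:
    for r in regions_of('top',n)[:4]:
        print(n,round(r['score'],2),np.round(r['position'],1),np.round(ray('top',r['position'],.015)[:2],4),r['region'].sum())
for n,z in [('black_tub',.046),('yellow_bin',.045),('carton',.045),('bench_block',.045)]:
    for r in regions_of('top',n)[:3]:
        c=cv2.findContours(r['region'].astype(np.uint8),0,2)[0];c=max(c,key=cv2.contourArea)
        w=np.array([ray('top',p[0],z)[:2] for p in c],np.float32)
        (cx,cy),s,a=cv2.minAreaRect(w);print(n,round(r['score'],2),np.round(r['position']),'c',round(cx,4),round(cy,4),np.round(s,3),round(a,1))
print(go([.53,-.17,.35],0))
c=im[90:270,200:420];cv2.imwrite('pics/crop.png',cv2.resize(c,None,fx=3.3,fy=3.3,interpolation=cv2.INTER_CUBIC)[...,::-1])
E
```

```text
cam [ 0.29680598 -0.55362157  0.38511101] [-0.22411851 -0.09038532 -0.97036147] [308.65772795   0.         278.45686571]
collar_middle 0.63 [297.3 238.1] [ 0.4416 -0.0638] 83
collar_middle 0.55 [242.7 228.5] [0.4663 0.0953] 105
collar_middle 0.26 [336.9 240. ] [ 0.4384 -0.1792] 180
black_tub 0.77 [401. 239.] c 0.4384 -0.3599 [0.116 0.116] 45.9
yellow_bin 0.76 [348. 308.] c 0.2635 -0.2164 [0.123 0.15 ] 81.7
yellow_bin 0.73 [145. 320.] c 0.202 0.3569 [0.152 0.13 ] 3.3
yellow_bin 0.69 [245. 169.] c 0.632 0.0871 [0.12  0.148] 79.0
carton 0.73 [110. 247.] c 0.4673 0.461 [0.033 0.33 ] 89.2
carton 0.69 [151. 234.] c 0.4413 0.3493 [0.123 0.143] 73.8
bench_block 0.79 [316. 190.] c 0.5929 -0.1304 [0.131 0.121] 9.3
bench_block 0.68 [300. 240.] c 0.429 -0.0659 [0.031 0.031] 1.1
bench_block 0.36 [387. 146.] c 0.7199 -0.343 [0.089 0.241] 12.6
(array([ 1.426 , -0.8965, -0.1577,  0.2443]), np.float64(21.99))
```

View pics/crop.png

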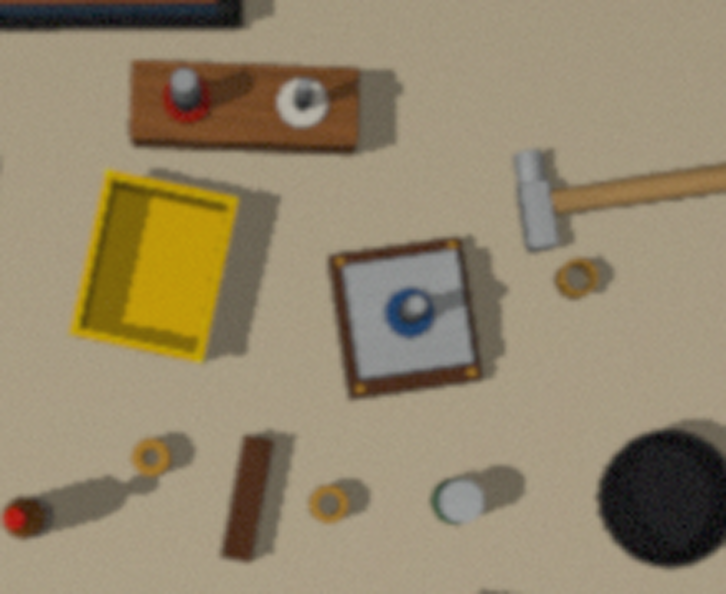

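Blue gauge confirmed in use on the block. The collars show clear rings, but the bores can't be told apart from here, so I'm moving the wrist camera over the middle of the bench.

```bash
python3 - <<'E'
from h import *
print(go([.50,-.1,.30],0), np.array(go([.50,-.1,.30],0)[0])/2)
E
```

```text
(array([ 1.4206, -1.1503,  0.009 ,  0.2443]), np.float64(21.99)) [ 0.7103  -0.57515  0.0045   0.12215]
```

>>> {"method": "arm_command", "body": {"steps": [[0.71,-0.575,0,0],[0.71,-0.575,0,0],[0.71,-0.575,0,0],[0.71,-0.575,0,0],[0.71,-0.575,0,0]]}}

```text
time_s: 1.72
tool_pos: [0.3679, -0.3372, 0.3029]
tcp_rot: [0.981, 0.192, 0.0, -0.0]
ft_force: [0.4, 0.0, 0.5]
width: 0.0922
grip_force: 0.0
```

>>> {"method": "arm_command", "body": {"steps": [[0.71,-0.575,0,0.244],[0.71,-0.575,0,0.244],[0.71,-0.575,0,0.244],[0.71,-0.575,0,0.244],[0.71,-0.575,0,0.244],[0.71,-0.575,0,0.244],[0.71,-0.575,0,0.244]]}}

```text
time_s: 2.6
tool_pos: [0.4996, -0.1004, 0.3026]
tcp_rot: [1.0, 0.001, -0.0, 0.0]
ft_force: [-0.6, 0.5, -0.3]
width: 0.0919
grip_force: 0.0
```

```bash
python3 - <<'E'
from h import *
o=get_obs();print(o['time_s'],o['tool_pos'],go([.5,-.1,.3],0))
im=save('wrist','w1.png')
for n in ['collar_small','collar_middle','collar_large']:
    for r in regions_of('wrist',n)[:4]:
        print(n,round(r['score'],2),np.round(r['position'],1),np.round(ray('wrist',r['position'],.02)[:2],4),r['region'].sum())
for n,z in [('black_tub',.046),('yellow_bin',.045),('carton',.045),('gauge_middle',.045),('block_seat',.045)]:
    for r in mark_of('wrist',n)[:3]:
        print(n,round(r['score'],2),np.round(r['position'],1),np.round(ray('wrist',r['position'],z if 'ga' in n or 'se' in n else 0)[:2],4))
E
```

```text
2.6 [ 0.49955151 -0.10041367  0.30263862] (array([ 0.0015, -0.0014,  0.0088,  0.0008]), np.float64(0.07))
collar_small 0.94 [127.3 211.1] [0.4726 0.0843] 854
collar_middle 0.9 [254.2 244.7] [ 0.429 -0.07 ] 613
collar_middle 0.71 [292.2  95.5] [ 0.606 -0.116] 11546
collar_large 0.87 [450.8  66.9] [ 0.6354 -0.2892] 1044
black_tub 0.95 [480.2 229.4] [ 0.4425 -0.3642]
black_tub 0.33 [116.   71.9] [0.6343 0.0877]
yellow_bin 0.91 [361. 345.] [ 0.2676 -0.2193]
yellow_bin 0.62 [112.  71.] [0.6353 0.0924]
gauge_middle 0.66 [312.  101.1] [ 0.5981 -0.1351]
gauge_middle 0.42 [133.2 207.1] [0.4842 0.0649]
```

View pics/w1.png

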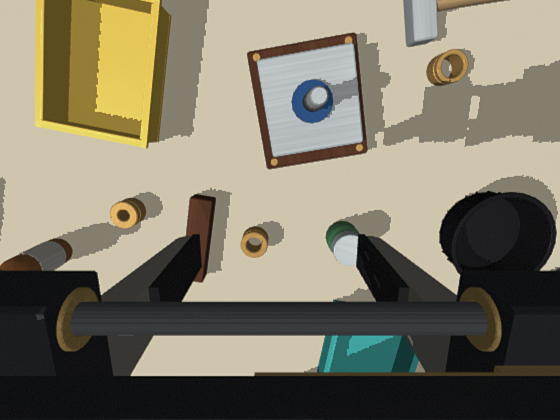

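The bores are now clear: small at (124,214), middle at (254,242), large at (448,67). The nose is at (317,97), and the yellow bin and tub are where expected. Next I'm fitting accurate positions by silhouette.

```bash
cat >> h.py <<'E'
from scipy.optimize import minimize
def sil(cam,x,y,prims):
    """hull mask union of cylinders (z0,z1,r0,r1)"""
    t=np.linspace(0,2*np.pi,48);m=np.zeros((420,560),np.uint8)
    for z0,z1,r0,r1 in prims:
        P=[proj(cam,[x+r*np.cos(a),y+r*np.sin(a),z]) for z,r in((z0,r0),(z1,r1)) for a in t]
        h=cv2.convexHull(np.array(P,np.float32)); cv2.fillPoly(m,[np.round(h*16).astype(np.int32)],1,cv2.LINE_8,4)
    return m>0
def fit(cam,mask,x,y,prims):
    f=lambda v:-(lambda s:(s&mask).sum()/(s|mask).sum())(sil(cam,v[0],v[1],prims))
    r=minimize(f,[x,y],method='Nelder-Mead',options=dict(initial_simplex=[[x,y],[x+.006,y],[x,y+.006]],xatol=1e-4,fatol=1e-4))
    return r.x,-r.fun
def hsvmask(im,lo,hi,c,rad):
    m=cv2.inRange(cv2.cvtColor(im,cv2.COLOR_RGB2HSV),lo,hi);w=np.zeros_like(m);cv2.circle(w,tuple(int(q) for q in c),rad,255,-1);return (m&w)
def hull(m):
    o=np.zeros((420,560),np.uint8);cv2.fillConvexPoly(o,cv2.convexHull(cv2.findNonZero(m)),1);return o>0
COL=[(0,.026,.017,.017)]
E
python3 - <<'E'
from h import *
im=cv2.imread('pics/w1.png')[...,::-1].copy()
print(cv2.cvtColor(im,cv2.COLOR_RGB2HSV)[[214,242,67,230,120],[113,243,435,200,312]])
for n,px,g in [('small',(126,213),(.47,.084)),('middle',(254,242),(.43,-.07)),('large',(448,67),(.635,-.289))]:
    m=hsvmask(im,(8,110,30),(28,255,255),px,26);m=cv2.morphologyEx(m,cv2.MORPH_OPEN,np.ones((2,2)))
    print(n,(m>0).sum(),fit('wrist',hull(m),*g,COL),m.any() and cv2.boundingRect(m))
m=hsvmask(im,(95,120,30),(125,255,255),(312,100),30)
print(cv2.boundingRect(m),fit('wrist',hull(m),.595,-.135,[(.045,.051,.0215,.0215)]))
print(go([.37,-.07,.2],0)) 
E
```

```text
[[ 19 136 229]
 [ 19 140 188]
 [ 18 141 112]
 [  9 139  88]
 [107 166 129]]Traceback (most recent call last):
  File "<stdin>", line 6, in <module>
  File "h.py", line 31, in fit
    r=minimize(f,[x,y],method='Nelder-Mead',options=dict(initial_simplex=[[x,y],[x+.006,y],[x,y+.006]],xatol=1e-4,fatol=1e-4))
    res = _minimize_neldermead(fun, x0, args, callback, bounds=bounds,
                               **options)
    fxr = func(xr)
    fx = function(np.copy(x), *(wrapper_args + args))
  File "h.py", line 30, in <lambda>
    f=lambda v:-(lambda s:(s&mask).sum()/(s|mask).sum())(sil(cam,v[0],v[1],prims))
                                                         ~~~^^^^^^^^^^^^^^^^^^^^^
  File "h.py", line 26, in sil
    P=[proj(cam,[x+r*np.cos(a),y+r*np.sin(a),z]) for z,r in((z0,r0),(z1,r1)) for a in t]
       ~~~~^^^^^^^^^^^^^^^^^^^^^^^^^^^^^^^^^^^^^
  File "h.py", line 8, in proj
    m=camera_model(cam);K=np.array(m["camera_matrix"]);V=np.array(m["view"])
ValueError: time passes only in moves, steps and waits
```

```bash
python3 - <<'E'
s=open('h.py').read()
s=s.replace('from station import *\n','from station import *\n_cm={}\n_camera=camera_model\ndef camera_model(c):\n    if c not in _cm: _cm[c]=_camera(c)\n    return _cm[c]\n',1)
open('h.py','w').write(s)
E
cat > m1.py <<'E'
from h import *
im=cv2.imread('pics/w1.png')[...,::-1].copy()
for n,px,g in [('small',(126,213),(.47,.084)),('middle',(254,242),(.43,-.07)),('large',(448,67),(.635,-.289))]:
    m=hsvmask(im,(8,110,30),(28,255,255),px,26);m=cv2.morphologyEx(m,cv2.MORPH_OPEN,np.ones((2,2)))
    print(n,(m>0).sum(),fit('wrist',hull(m),*g,COL),cv2.boundingRect(m))
m=hsvmask(im,(95,120,30),(125,255,255),(312,100),30)
print(cv2.boundingRect(m),fit('wrist',hull(m),.595,-.135,[(.045,.051,.0215,.0215)]))
print(go([.37,-.07,.2],0)) 
E
python3 m1.py
```

```text
small 805 (array([0.46807867, 0.08588077]), np.float64(0.9151982378854625)) (111, 199, 36, 31)
middle 574 (array([ 0.42990612, -0.07040913]), np.float64(0.8839050131926122)) (242, 228, 27, 30)
large 946 (array([ 0.6347977 , -0.28756036]), np.float64(0.9097502014504432)) (428, 50, 41, 36)
(292, 80, 41, 43) (array([ 0.59752356, -0.13386108]), np.float64(0.9184350132625995))
(array([-4.325e-01, -1.017e-01,  3.425e-01, -1.000e-04]), np.float64(-0.01))
```

>>> {"method": "arm_command", "body": {"steps": [[-0.232,-0.1,0.3,0],[-0.232,-0.1,0.44,0],[-0.232,-0.1,0.6,0],[-0.232,-0.1,0.7,0],[-0.232,-0.1,0.7,0]], "jaw": 62}}

```text
time_s: 3.68
tool_pos: [0.4304, -0.0702, 0.0912]
tcp_rot: [1.0, 0.0, -0.001, -0.0]
ft_force: [0.4, 0.5, -0.3]
width: 0.062
grip_force: 0.0
```

>>> {"method": "arm_command", "body": {"steps": [[0,0,0,0],[0,0,0,0],[0,0,0,0],[0,0,0,0]], "jaw": 20, "grip_force": 30}}

```text
time_s: 4.18
tool_pos: [0.4305, -0.0702, 0.0931]
tcp_rot: [1.0, 0.0, 0.0, 0.0]
ft_force: [-0.7, -0.7, 4.9]
width: 0.0333
grip_force: 30.0
```

>>> {"method": "arm_command", "body": {"steps": [[0,0,-0.2,0],[0,0,-0.4,0],[0.1,0.1,-0.52,0],[0.233,0.213,-0.52,0],[0.233,0.213,-0.52,0],[0.233,0.213,-0.52,0]]}}

```text
time_s: 4.92
tool_pos: [0.499, -0.1337, 0.2479]
tcp_rot: [1.0, 0.0, -0.001, -0.0]
ft_force: [0.6, 0.3, -1.4]
width: 0.0334
grip_force: 30.0
```

```bash
python3 - <<'E'
from h import *
o=get_obs();p=np.array(o['tool_pos']);print(p,o['width'])
im=save('wrist','w2.png')
print(proj('wrist',[*p[:2],p[2]-.066]))
hc=proj('wrist',[*p[:2],p[2]-.075]);gc=proj('wrist',[.5975,-.134,.051])
m=hsvmask(im,(8,110,30),(28,255,255),hc,60)
zb=p[2]-.092
print(hc,cv2.boundingRect(m),fit('wrist',hull(m),p[0],p[1],[(zb,zb+.026,.017,.017)]))
m=hsvmask(im,(95,120,30),(125,255,255),gc,60)
print(gc,cv2.boundingRect(m),fit('wrist',hull(m),.5975,-.134,[(.045,.051,.0215,.0215)]))
E
```

```text
[ 0.4990428  -0.1336618   0.24793797] 0.03343129115099194
[280.20429791 265.06772909]
[280.13457872 258.12569723] (247, 221, 64, 71) (array([ 0.49967996, -0.13263043]), np.float64(0.9283900457084815))
[280.14987682  93.44170951] (256, 68, 49, 52) (array([ 0.59715457, -0.13346117]), np.float64(0.9283417547083141))
```

View pics/w2.png

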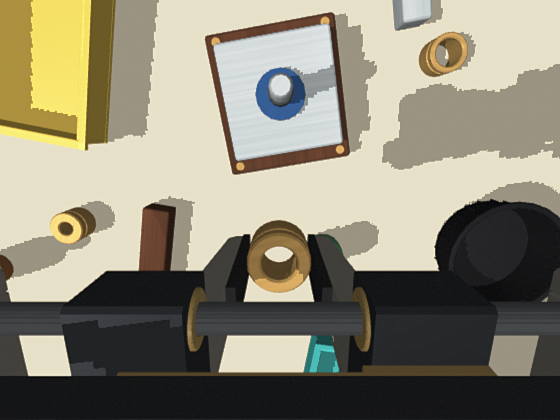

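The collar is gripped upright at (280,258) and the nose is at (280,87). I'm closing in for a relative fix.

>>> {"method": "arm_command", "body": {"steps": [[0.177,0,0,0],[0.177,0,0.09,0],[0.177,0,0.09,0],[0.177,0,0.09,0]]}}

```text
time_s: 5.48
tool_pos: [0.5525, -0.1335, 0.2219]
tcp_rot: [1.0, 0.0, -0.001, -0.0]
ft_force: [-0.0, 0.6, -1.8]
width: 0.0331
grip_force: 30.0
```

```bash
cat > m2.py <<'E'
from h import *
import sys
P=[]
for k in range(3):
    im=save('wrist',sys.argv[1]); P.append(get_obs()['tool_pos'])
p=np.mean(P,0);print(p,np.ptp(P,0))
hc=proj('wrist',[*p[:2],p[2]-.075]);gc=proj('wrist',[.5972,-.1335,.051])
m=hsvmask(im,(8,110,30),(28,255,255),hc,65);zb=p[2]-.092
c,q=fit('wrist',hull(m),p[0],p[1],[(zb,zb+.026,.017,.017)]);print('collar',c,q)
m=hsvmask(im,(95,120,30),(125,255,255),gc,60)
s,q=fit('wrist',hull(m),.5972,-.1335,[(.045,.051,.0215,.0215)]);print('flange',s,q,cv2.boundingRect(m))
tc=proj('wrist',[*s,.09]);print('tip px',proj('wrist',[*s,.105]),tc)
h=cv2.cvtColor(im,cv2.COLOR_RGB2HSV);print(h[int(tc[1])-40:int(tc[1])+40:5,int(tc[0])].tolist());print(h[int(tc[1]),int(tc[0])-40:int(tc[0])+40:5].tolist())
x,y=map(int,tc);c=im[max(0,y-90):y+150,x-120:x+120];cv2.imwrite('pics/c_'+sys.argv[1],cv2.resize(c,None,fx=2.4,fy=2.4)[...,::-1])
E
python3 m2.py w3.png
```

```text
[ 0.5530315  -0.13385041  0.22255338] [0.00036754 0.00023792 0.00025443]
collar [ 0.55709773 -0.13419151] 0.6884422110552764
flange [ 0.59693795 -0.13419511] 0.9299732381801963 (254, 135, 52, 52)
tip px [279.72272675 169.76732622] [279.64135372 167.18901189]
[[94, 9, 219], [90, 5, 226], [107, 165, 150], [107, 166, 149], [107, 165, 145], [96, 18, 69], [90, 7, 106], [93, 11, 218], [86, 8, 221], [98, 5, 223], [95, 7, 221], [108, 136, 141], [105, 48, 164], [90, 8, 219], [90, 11, 218], [90, 9, 215]]
[[97, 11, 218], [90, 8, 219], [90, 8, 220], [85, 7, 224], [108, 159, 151], [108, 160, 148], [86, 10, 173], [94, 8, 221], [86, 8, 221], [96, 6, 224], [87, 10, 230], [107, 167, 101], [107, 162, 99], [109, 144, 129], [93, 10, 223], [90, 8, 219]]
```

View pics/c_w3.png

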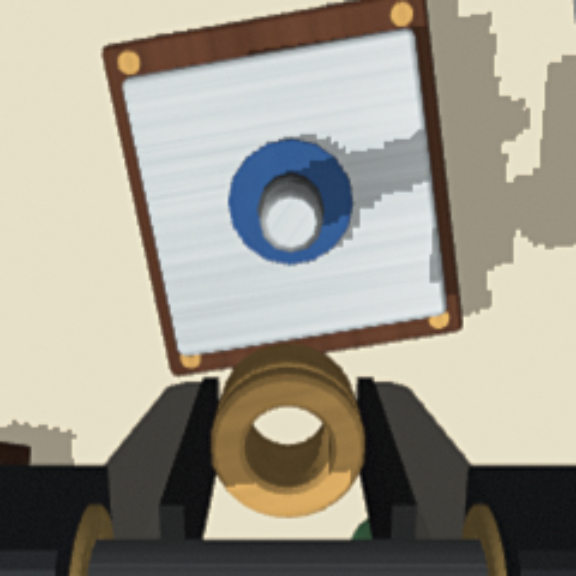

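```bash
cat > m3.py <<'E'
from h import *
im=cv2.imread('pics/w3.png')[...,::-1].copy()
p=np.array([0.55303,-0.13385,0.22255]);zb=p[2]-.092
hc=proj('wrist',[*p[:2],p[2]-.075]);gc=proj('wrist',[.597,-.134,.051])
m=hsvmask(im,(14,90,40),(28,255,255),hc+[0,2],40);m=cv2.morphologyEx(m,cv2.MORPH_OPEN,np.ones((3,3)));print(cv2.boundingRect(m))
print('collar',fit('wrist',hull(m),p[0],p[1],[(zb,zb+.026,.017,.017)]))
f=hull(hsvmask(im,(95,120,30),(125,255,255),gc,40))
f=cv2.erode(f.astype(np.uint8),np.ones((5,5)))
b=cv2.inRange(cv2.cvtColor(im,cv2.COLOR_RGB2HSV),(0,0,190),(180,30,255))*f
n,l,s,c=cv2.connectedComponentsWithStats(b);i=1+s[1:,4].argmax();print(s[i],c[i])
w=cv2.findContours((l==i).astype(np.uint8),0,2)[0][0];(ex,ey),ax,an=cv2.fitEllipse(w);print(ex,ey,ax)
print('tip',ray('wrist',(ex+.0,ey),.105), 'px/mm',proj('wrist',[.607,-.134,.105])-proj('wrist',[.597,-.134,.105]))
# collar bore top rim
g=cv2.cvtColor(im,cv2.COLOR_RGB2GRAY)
print('hc',hc)
E
python3 m3.py
```

```text
(247, 222, 64, 71)
collar (array([ 0.55489324, -0.13346264]), np.float64(0.938708036622584))
[270 159  21  21 329] [279.72948328 169.20972644]
279.7647705078125 169.1349334716797 (19.570650100708008, 20.007539749145508)
tip [ 0.59734726 -0.13422179  0.105     ] px/mm [  0.0174296  -15.63377075]
hc [279.27787798 259.15653695]
```

>>> {"method": "arm_command", "body": {"steps": [[0.143,0.003,0,0],[0.143,0.003,0.05,0],[0.143,0.003,0.08,0],[0.143,0.003,0.09,0],[0.143,0.003,0.1,0],[0.143,0.003,0.107,0]]}}

```text
time_s: 6.38
tool_pos: [0.5959, -0.1349, 0.1896]
tcp_rot: [1.0, 0.0, -0.0, -0.0]
ft_force: [0.0, -0.8, -1.2]
width: 0.033
grip_force: 30.0
```

```bash
python3 - <<'E'
from h import *
P=[];F=[]
for k in range(3):
    save('wrist','w4.png');o=get_obs();P.append(o['tool_pos']);F.append(np.r_[o['ft_force'],o['ft_torque']])
print(np.mean(P,0),np.mean(F,0).round(2))
im=cv2.imread('pics/w4.png')[190:320,200:360];cv2.imwrite('pics/c4.png',cv2.resize(im,None,fx=4,fy=4))
E
```

```text
[ 0.59585809 -0.13485952  0.18943767] [ 0.94  0.17 -1.49 -0.   -0.02 -0.01]
```

View pics/c4.png

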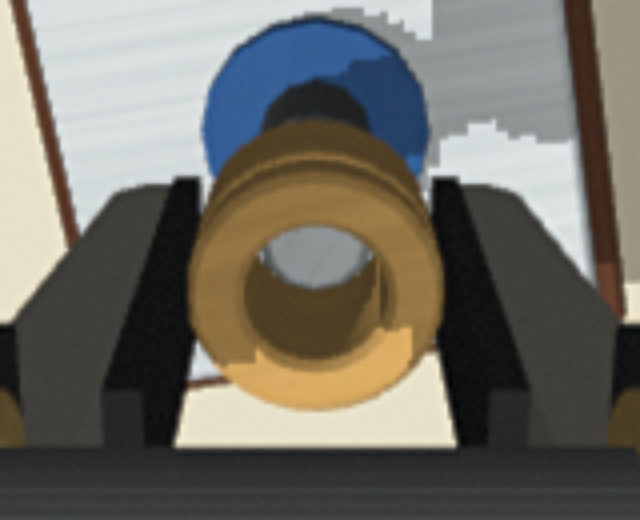

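The nose shows inside the bore with no contact force, so the collar is on the nose. Sliding it down.

>>> {"method": "arm_command", "body": {"steps": [[0,0,0.02,0],[0,0,0.04,0],[0,0,0.055,0],[0,0,0.065,0],[0,0,0.07,0]]}}

```text
time_s: 7.15
tool_pos: [0.5961, -0.1349, 0.1683]
tcp_rot: [1.0, 0.0, -0.0, -0.0]
ft_force: [-0.3, 0.1, -0.9]
width: 0.0335
grip_force: 30.0
```

>>> {"method": "arm_command", "body": {"steps": [[0,0,0.005,0],[0,0,0.008,0]]}}

```text
time_s: 7.4
tool_pos: [0.5963, -0.1349, 0.1678]
tcp_rot: [1.0, 0.0, 0.0, 0.0]
ft_force: [-7.6, 1.2, 20.3]
width: 0.0336
grip_force: 30.0
```

Contact at step height (20 N). I'll release so it truly rests there, then check.

>>> {"method": "arm_command", "body": {"steps": [[0,0,-0.004,0],[0,0,-0.006,0],[0,0,-0.006,0],[0,0,-0.006,0]], "jaw": 46}}

```text
time_s: 7.9
tool_pos: [0.5961, -0.1349, 0.1678]
tcp_rot: [1.0, 0.0, -0.0, -0.0]
ft_force: [-0.1, -0.3, 0.0]
width: 0.0458
grip_force: 0.0
```

```bash
python3 - <<'E'
from h import *
im=save('wrist','w5.png');o=get_obs();p=np.array(o['tool_pos']);print(p,o['ft_force'],o['width'])
hc=proj('wrist',[.597,-.1345,.09])
m=hsvmask(im,(14,90,40),(28,255,255),hc+[0,2],42);m=cv2.morphologyEx(m,cv2.MORPH_OPEN,np.ones((3,3)));print(hc,cv2.boundingRect(m))
for zb in(.070,.075,.080,.085): print(zb,fit('wrist',hull(m),.597,-.1345,[(zb,zb+.026,.017,.017)]))
E
```

```text
[ 0.59613324 -0.13485411  0.16781244] [ 0.41093186  0.32557139 -0.0980127 ] 0.04622656191488154
[278.85763046 255.27536245] (247, 220, 64, 73)
0.07 (array([ 0.59460353, -0.13414729]), np.float64(0.9865301724137931))
0.075 (array([ 0.5968116, -0.1342643]), np.float64(0.9436619718309859))
0.08 (array([ 0.59834536, -0.13403713]), np.float64(0.885604422013939))
0.085 (array([ 0.60268497, -0.1350235 ]), np.float64(0.8340502603577089))
```

Released: no force, and the collar fit is centred on the gauge at step height. Regrasping and carrying it to the tub.

>>> {"method": "arm_command", "body": {"steps": [[0,0,0,0],[0,0,0,0],[0,0,0,0],[0,0,0,0]], "jaw": 20}}

```text
time_s: 8.45
tool_pos: [0.5962, -0.1348, 0.1679]
tcp_rot: [1.0, 0.0, -0.0, -0.0]
ft_force: [-0.5, 0.8, -0.8]
width: 0.0334
grip_force: 30.0
```

>>> {"method": "arm_command", "body": {"steps": [[0,0,-0.07,0],[0,0,-0.15,0],[0,0,-0.25,0],[-0.15,0.25,-0.28,0],[-0.3,0.45,-0.28,0],[-0.4,0.6,-0.28,0],[-0.45,0.757,-0.28,0],[-0.45,0.757,-0.28,0],[-0.45,0.757,-0.28,0]]}}

```text
time_s: 9.57
tool_pos: [0.4609, -0.3625, 0.2518]
tcp_rot: [1.0, -0.001, -0.0, -0.0]
ft_force: [1.0, -0.1, -1.5]
width: 0.0332
grip_force: 30.0
```

```bash
cat > m4.py <<'E'
from h import *
im=save('wrist','w6.png');o=get_obs();print(o['time_s'],o['tool_pos'],o['width'])
for r in mark_of('wrist','black_tub')[:2]: print(r['score'],r['position'],ray('wrist',r['position'],0))
for r in regions_of('wrist','black_tub')[:2]: print(r['score'],fit('wrist',hull(r['region'].astype(np.uint8)),.441,-.362,[(0,.046,.053,.0605)]))
print(go([.441,-.362,.1],0))
E
python3 m4.py
```

```text
9.625 [ 0.4614352  -0.36145931  0.2517529 ] 0.0333652438496247
0.7 [280.2, 213.6] [ 0.44004184 -0.36203134  0.        ]
0.75 (array([ 0.44234858, -0.36031074]), np.float64(0.8097706032285471))
(array([-0.0698,  0.0043,  0.506 ,  0.0011]), np.float64(0.1))
```

View pics/w6.png

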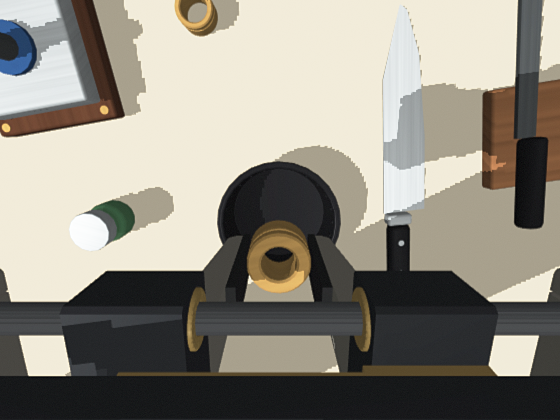

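The collar is held over the tub, whose rim is centred near (279,215), about (0.441,-0.361). Lowering.

>>> {"method": "arm_command", "body": {"steps": [[-0.067,0,0.1,0],[-0.067,0,0.3,0],[-0.067,0,0.45,0],[-0.067,0,0.5,0],[-0.067,0,0.512,0],[-0.067,0,0.514,0]]}}

```text
time_s: 10.48
tool_pos: [0.4422, -0.3624, 0.0991]
tcp_rot: [1.0, 0.001, 0.001, 0.001]
ft_force: [0.7, -0.3, -0.6]
width: 0.0333
grip_force: 30.0
```

>>> {"method": "arm_command", "body": {"steps": [[0,0,0.003,0],[0,0,0.003,0]]}}

```text
time_s: 10.72
tool_pos: [0.4416, -0.3624, 0.0979]
tcp_rot: [1.0, 0.0, 0.001, 0.001]
ft_force: [-0.0, 0.8, -0.6]
width: 0.0333
grip_force: 30.0
```

>>> {"method": "arm_command", "body": {"steps": [[0,0,0.003,0],[0,0,0.005,0]]}}

```text
time_s: 10.98
tool_pos: [0.4415, -0.3624, 0.0967]
tcp_rot: [1.0, 0.0, 0.0, 0.0]
ft_force: [-3.2, 4.1, 18.7]
width: 0.0337
grip_force: 30.0
```

>>> {"method": "arm_command", "body": {"steps": [[0,0,0,0],[0,0,0,0],[0,0,0,0],[0,0,-0.15,0],[0,0,-0.3,0],[0.2,-0.1,-0.36,0],[0.4,-0.248,-0.36,0],[0.495,-0.248,-0.36,0],[0.495,-0.248,-0.36,0],[0.495,-0.248,-0.36,0]], "jaw": 46}}

```text
time_s: 12.22
tool_pos: [0.5888, -0.2875, 0.2028]
tcp_rot: [1.0, 0.0, -0.001, -0.0]
ft_force: [-0.8, 0.2, -0.2]
width: 0.0463
grip_force: 0.0
```

```bash
cat > m5.py <<'E'
from h import *
import sys
def colfit(im,g,rad=45,zb=0):
    hc=proj('wrist',[*g,zb+.013])
    m=hsvmask(im,(13,90,30),(28,255,255),hc,rad);m=cv2.morphologyEx(m,cv2.MORPH_OPEN,np.ones((3,3)))
    return fit('wrist',hull(m),*g,[(zb,zb+.026,.017,.017)]),cv2.boundingRect(m)
if __name__=='__main__':
    im=save('wrist',sys.argv[1]);o=get_obs();print(o['time_s'],o['tool_pos'],o['width'])
    (c,q),b=colfit(im,(float(sys.argv[2]),float(sys.argv[3])));print(c,q,b)
    print(go([*c,.092],0))
E
python3 m5.py w7.png .6348 -.2876
```

```text
12.275 [ 0.58844332 -0.28778857  0.2028733 ] 0.04595695088248578
[ 0.63526011 -0.28682821] 0.9499274310595065 (259, 136, 40, 41)
(array([ 1.561e-01, -3.200e-03,  3.696e-01,  1.000e-04]), np.float64(0.01))
```

>>> {"method": "arm_command", "body": {"steps": [[0.155,-0.002,0.0,0],[0.155,-0.002,0.18,0],[0.155,-0.002,0.3,0],[0.155,-0.002,0.367,0],[0.155,-0.002,0.367,0]], "jaw": 54}}

```text
time_s: 12.9
tool_pos: [0.6349, -0.2872, 0.0922]
tcp_rot: [1.0, -0.0, -0.001, -0.001]
ft_force: [0.2, 0.3, 0.7]
width: 0.054
grip_force: 0.0
```

>>> {"method": "arm_command", "body": {"steps": [[0,0,0,0],[0,0,0,0],[0,0,0,0],[0,0,0,0]], "jaw": 20}}

```text
time_s: 13.4
tool_pos: [0.6369, -0.2874, 0.0949]
tcp_rot: [1.0, 0.0, 0.001, 0.001]
ft_force: [-0.4, -0.1, 7.0]
width: 0.033
grip_force: 30.0
```

>>> {"method": "arm_command", "body": {"steps": [[0,0,-0.15,0],[0,0,-0.35,0],[-0.05,-0.15,-0.53,0],[-0.15,-0.35,-0.53,0],[-0.25,-0.55,-0.53,0],[-0.35,-0.75,-0.53,0],[-0.45,-0.95,-0.53,0]]}}

```text
time_s: 14.28
tool_pos: [0.511, -0.0225, 0.2528]
tcp_rot: [1.0, 0.0, 0.001, -0.0]
ft_force: [0.6, 0.2, -0.1]
width: 0.0332
grip_force: 30.0
```

>>> {"method": "arm_command", "body": {"steps": [[-0.05,-0.2,0,0],[-0.15,-0.4,0,0],[-0.25,-0.6,0,0],[-0.32,-0.8,0,0],[-0.32,-1,0,0],[-0.32,-1,0,0],[-0.32,-1,0,0]]}}

```text
time_s: 15.15
tool_pos: [0.4156, 0.276, 0.2523]
tcp_rot: [1.0, 0.001, -0.0, 0.0]
ft_force: [-0.4, -0.4, -0.3]
width: 0.0331
grip_force: 30.0
```

```bash
cat > m6.py <<'E'
from h import *
import sys
n=sys.argv[2];im=save('wrist',sys.argv[1]);o=get_obs();print(o['time_s'],o['tool_pos'],o['width'],o['ft_force'])
for r in mark_of('wrist',n)[:2]: print(r['score'],r['position'],ray('wrist',r['position'],0))
for r in regions_of('wrist',n)[:2]:
    c=cv2.findContours(r['region'].astype(np.uint8),0,2)[0];c=max(c,key=cv2.contourArea);print(cv2.boundingRect(c))
    w=np.array([ray('wrist',p[0],.045)[:2] for p in c],np.float32);print(r['score'],cv2.minAreaRect(w))
for r in regions_of('wrist','oil_bottle')[:1]: print('bottle',r['score'],r['position'],ray('wrist',r['position'],.06))
for r in mark_of('wrist','oil_bottle')[:1]: print('bottle',r['score'],ray('wrist',r['position'],0))
E
python3 m6.py w8.png carton
```

```text
15.2 [0.41572358 0.27512537 0.25222978] 0.032928387245875976 [ 0.70419679  0.24097966 -0.46110083]
0.61 [202.6, 166.1] [0.44713498 0.35713648 0.        ]
(126, 81, 148, 170)
0.72 ((0.4452257752418518, 0.3517240285873413), (0.1118832603096962, 0.1404014229774475), 73.27558135986328)
bottle 0.79 [375.4, 210.0] [0.41345074 0.18618119 0.06      ]
bottle 0.91 [0.41524398 0.18836537 0.        ]
```

View pics/w8.png

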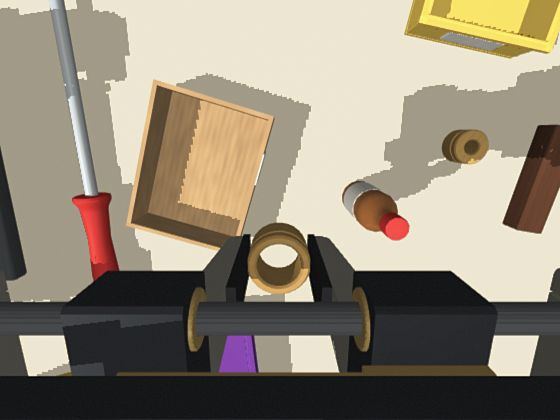

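The large collar is held, the carton's opening is centred near (200,165), and the bottle is clear. Placing it.

>>> {"method": "arm_command", "body": {"steps": [[0.1,-0.2,0,0],[0.1,-0.262,0,0],[0.1,-0.262,0.2,0],[0.1,-0.262,0.4,0],[0.1,-0.262,0.49,0],[0.1,-0.262,0.505,0],[0.1,-0.262,0.507,0]]}}

```text
time_s: 16.27
tool_pos: [0.4463, 0.3543, 0.1009]
tcp_rot: [1.0, 0.0, 0.0, -0.0]
ft_force: [0.4, -0.3, -0.4]
width: 0.0331
grip_force: 30.0
```

>>> {"method": "arm_command", "body": {"steps": [[0,0,0.004,0],[0,0,0.006,0]]}}

```text
time_s: 16.52
tool_pos: [0.4464, 0.3547, 0.0995]
tcp_rot: [1.0, 0.0, 0.001, -0.001]
ft_force: [-0.3, -0.3, -0.9]
width: 0.0329
grip_force: 30.0
```

>>> {"method": "arm_command", "body": {"steps": [[0,0,0.004,0],[0,0,0.007,0],[0,0,0.007,0]]}}

```text
time_s: 16.9
tool_pos: [0.4464, 0.3548, 0.0988]
tcp_rot: [1.0, 0.0, 0.001, -0.0]
ft_force: [-5.6, -4.5, 24.4]
width: 0.0332
grip_force: 30.0
```

>>> {"method": "arm_command", "body": {"steps": [[0,0,0,0],[0,0,0,0],[0,0,0,0],[0,0,-0.2,0],[0,0,-0.4,0],[0,0.15,-0.51,0],[-0.07,0.35,-0.51,0.1],[-0.07,0.55,-0.51,0.2],[-0.07,0.75,-0.51,0.333],[-0.07,0.813,-0.51,0.333],[-0.07,0.813,-0.51,0.333],[-0.07,0.813,-0.51,0.333]], "jaw": 46}}

```text
time_s: 18.4
tool_pos: [0.4252, 0.1111, 0.2493]
tcp_rot: [0.966, -0.258, 0.0, -0.0]
ft_force: [0.3, 0.7, 0.9]
width: 0.046
grip_force: 0.0
```

```bash
sed -i 's/print(go(\[\*c,.092\],0))/print(go([*c,.092],float(sys.argv[4]) if len(sys.argv)>4 else 0))/' m5.py; python3 m5.py w9.png .4681 .0859 -30
```

```text
18.45 [0.42514751 0.11128604 0.24922288] 0.046427508553387294
[0.46903851 0.0874681 ] 0.9524281466798811 (261, 133, 34, 35)
(array([ 0.1664, -0.004 ,  0.5241,  0.0014]), np.float64(-29.87))
```

>>> {"method": "arm_command", "body": {"steps": [[0.165,-0.003,0,0],[0.165,-0.003,0.2,0],[0.165,-0.003,0.4,0],[0.165,-0.003,0.48,0],[0.165,-0.003,0.522,0],[0.165,-0.003,0.522,0]], "jaw": 56}}

```text
time_s: 19.2
tool_pos: [0.4684, 0.0872, 0.0924]
tcp_rot: [0.966, -0.258, -0.0, 0.0]
ft_force: [-0.4, -0.4, 0.3]
width: 0.0557
grip_force: 0.0
```

>>> {"method": "arm_command", "body": {"steps": [[0,0,0,0],[0,0,0,0],[0,0,0,0],[0,0,0,0]], "jaw": 20}}

```text
time_s: 19.7
tool_pos: [0.469, 0.0867, 0.0936]
tcp_rot: [0.966, -0.258, 0.001, -0.0]
ft_force: [-1.4, -0.1, 8.2]
width: 0.0329
grip_force: 30.0
```

>>> {"method": "arm_command", "body": {"steps": [[0,0,-0.2,0],[0,0,-0.4,0],[0.15,-0.09,-0.45,0],[0.3,-0.18,-0.45,0],[0.476,-0.275,-0.45,0],[0.476,-0.275,-0.45,0],[0.476,-0.275,-0.25,0],[0.476,-0.275,-0.12,0],[0.476,-0.275,-0.04,0],[0.476,-0.275,-0.03,0],[0.476,-0.275,-0.025,0]]}}

```text
time_s: 21.08
tool_pos: [0.6332, 0.0868, 0.101]
tcp_rot: [0.966, -0.258, 0.0, -0.0]
ft_force: [-0.8, -0.7, -1.2]
width: 0.0328
grip_force: 30.0
```

>>> {"method": "arm_command", "body": {"steps": [[0,0,0.004,0],[0,0,0.006,0]]}}

```text
time_s: 21.32
tool_pos: [0.6337, 0.0869, 0.0993]
tcp_rot: [0.966, -0.258, 0.001, -0.0]
ft_force: [-0.1, -0.2, -1.9]
width: 0.0327
grip_force: 30.0
```

>>> {"method": "arm_command", "body": {"steps": [[0,0,0.004,0],[0,0,0.006,0],[0,0,0.006,0]]}}

```text
time_s: 21.7
tool_pos: [0.6336, 0.0868, 0.0976]
tcp_rot: [0.966, -0.258, 0.0, -0.0]
ft_force: [-3.0, -0.3, 7.3]
width: 0.0332
grip_force: 30.0
```

>>> {"method": "arm_command", "body": {"steps": [[0,0,0,0],[0,0,0,0],[0,0,0,0],[0,0,-0.2,0],[0,0,-0.4,0],[-0.2,0,-0.6,0],[-0.4,0,-0.8,0],[-0.6,0,-0.95,0],[-0.8,0,-0.95,0],[-0.8,0,-0.95,0],[-0.8,0,-0.95,0]], "jaw": 46}}

```text
time_s: 23.08
tool_pos: [0.4237, 0.2077, 0.3831]
tcp_rot: [0.966, -0.257, 0.001, -0.001]
ft_force: [1.0, 0.0, -0.3]
width: 0.0463
grip_force: 0.0
```

```bash
python3 - <<'E'
from h import *
o=get_obs();print(o['time_s'],o['tool_pos'])
a=save('top','t2.png');w=save('wrist','w10.png')
up=lambda c,s:cv2.resize(c,s,interpolation=cv2.INTER_CUBIC)
out=np.zeros((600,800,3),np.uint8)
for i,(x,y) in enumerate([(153,235),(248,170),(402,241)]): out[:260,i*265:i*265+260]=up(a[y-30:y+30,x-30:x+30],(260,260))
out[270:600,:440]=up(w,(440,330)); s=get_image('side');out[270:600,445:800]=up(s[120:360,200:400],(355,330))
cv2.imwrite('pics/fin.png',out[...,::-1])
E
```

```text
23.075 [0.4236562  0.20772137 0.38305692]
```

View pics/fin.png

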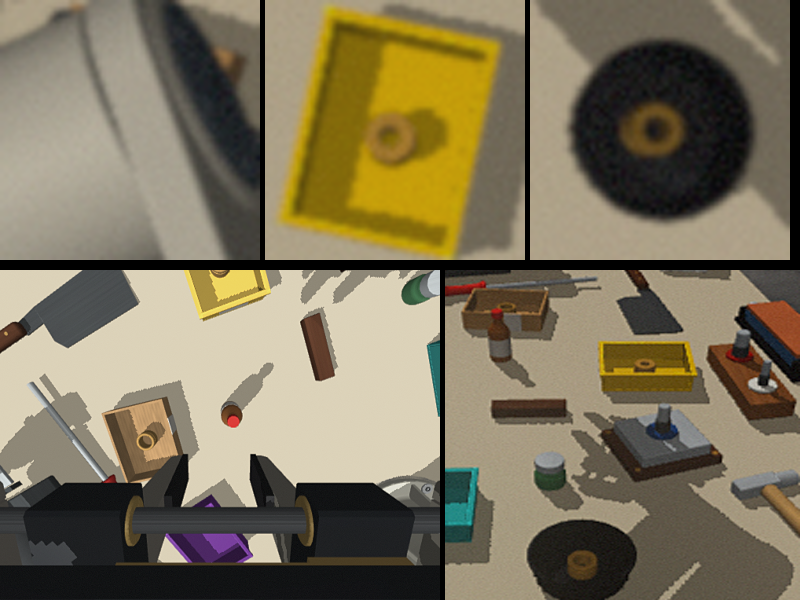

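All three collars stand upright in their containers: large in the carton, small in the yellow bin, middle in the tub. The bystanders have not moved.

```bash
python3 -c "
from station import hand_in
print(hand_in())"
```

```text
the job is handed in; nothing more can be done
None
```

The job is handed in at about 23 s: I proved the middle collar by resting it on the blue gauge's step and stood it in the black tub, with the small collar in the yellow bin and the large one in the carton, all upright.

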